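# Fit and clamp the stop carriage on the cutting guide rail

### The job

Put the blue stop carriage on the aluminium guide rail: thread it on from the rail's open end and slide it along until it bears lightly against the red end stop. Then turn its black clamp knob clockwise until the clamp is firm, without forcing anything, and let go with the carriage still up against the stop. Leave everything else on the table alone.

Things in the scene. Friction and masses are not known exactly. Their poses are not given: they have to be found in the camera images.
- rail: Aluminium dovetail rail on a dark steel foot (224 x 90 x 8 mm), fixed. Origin: centre of the underside; it runs along its own x, z up. Dovetail from x = -90 (open end) to x = +90 (red stop). Section: waist 26 wide at height 34, flaring to 42 wide at height 48, then upright to the flat top at height 51.
- rail_mouth (a point): Middle of the rail's top at its open end: x = -90, height 51 mm in the rail's frame, same axes. Over the first 20 mm (x = -90 to -70) the dovetail has a tapered lead-in: at the tip it is 33 wide and its top is 2.5 lower.
- end_stop: Red upright plate, 52 wide, 7 thick, from height 24 to 72 mm, across the far end of the rail; fixed. Its face lies at x = +90 of the rail. Origin and axes as rail. The carriage pushed home has its leading end face on this plate and its own origin at x = +60, y = 0, z = +36 mm of the rail.
- carriage: Loose blue block, about 0.35 kg, 60 long (x) x 64 wide (y) x 25 mm high, standing on its two cheeks; origin: centre of the underside. On its -y side an arm (28 wide, height 8 to 22) reaches out to y = -78 and carries the clamp knob on an upright axis at x = 0, y = -62. Alike end for end: may go on either way round.
- carriage_slot (a point): On the carriage: centre of the flat roof of its dovetail slot, 15 mm above its underside; carriage axes. The slot runs right through along x, 45.6 wide at the roof, 32 at the underside: 1.8 play to each side on the rail, about 3 upwards. The roof rests on the rail's top, the carriage's origin then 36 above the rail's.
- fin_grip (a point): On the carriage: the middle of the orange upright fin, where to take hold, 48 mm above the carriage's underside. The fin is 50 long (carriage x) and 14 thick (y); its top is 12 above this point, its foot 23 below.
- knob_grip (a point): On the clamp knob's axis, 50 mm above the carriage's underside: the height to grip its black bar, 40 long and 10 thick, white mark on one end. The bar's top is 4 above this point, its foot 20 below, then a round collar 22 wide, 8 high. The point turns with the knob: its x axis runs along the bar.
- clamp_knob (a joint): Angle of the clamp knob, rad, 0 to 3.0, growing as it tightens (clockwise from above); 0 to 0.3 at the start (jaw clear); at 0 the bar lies along the carriage's x. The screw moves the jaw 5 mm per rad. Friction about 0.08 N m: loose, it stays where it is left; tightened past 16 N of jaw force and let go, it springs back to about 16 N and stays. It may need several grasps.
- clamp_jaw: Jaw (24 mm long) in the knob-side cheek, pushed in the carriage's +y onto the rail's flank; axes as the carriage. Its back-off is unknown: it takes up the play, drawing the carriage 2 mm to the knob side, and bites at a knob angle of 1.0 to 2.0. Then about 85 N per rad, 0.4 N m per rad on the knob. Firm: over 6 N once let go; forced: over 50 N.
- weight_a: Bystander: brass pattern weight, 60 mm across, 56 high.
- weight_b: Bystander: a second brass pattern weight, the same.
- tape_roll: Bystander: card roll lying flat, 90 mm across, 25 high.
- straightedge: Bystander: steel straightedge, 300 x 30 x 4 mm.
- chalk_jar: Bystander: glass jar with a white cap, 56 mm across, 90 high.
- screwdriver: Bystander: screwdriver lying on the table.

How it is judged:
By the outcome, as a careful person would: the job done as asked, in the order asked, and still so for the second after the job is handed in, with the robot touching nothing.
It also fails if it takes over 72 s, if anything falls off the work surface, if the arm or the gripper's body presses on something with over 40 N, if the wrist force passes 120 N, or if a joint passes its speed limit or range.

### The arm

A 6-joint arm with a two-finger parallel gripper is mounted at the origin on the work surface. World frame = base frame: x ahead of the robot, y to its left, z up, the work surface at z = 0. Lengths are in mm, angles in rad, forces in N, time in s.
With the tool pointing down it reaches from about 400 to 925 mm from the base axis. Payload 12.5 kg.
Tool frame: the origin (TCP) lies on the mounting face of the last link; the fingertips stand 190 mm ahead of it and the grasp point (between the pads) lies 171 mm ahead of it (arm.nose_length is the distance from the TCP to the fingertips, in mm); z points along the fingers, y is the line along which they close (so a half turn about z gives the same grasp; the last joint's range is limited). The gripper opens to 95 mm and grips with 3 to 60 N. Pads are 20 mm wide; open, the fingers measure 119 mm over their backs; the gripper's body (75 mm by 180 mm) begins 59 mm behind the grasp point.
Start: joints at [1.002, 0.491, 1.559, -0, 1.092, -0.106], TCP at [279.012, 559.265, 404.761] pointing down, gripper open.
Joint ranges: [-3.1, 3.1], [-0.84, 2.19], [0.05, 2.79], [-1.13, 4.28], [0.06, 2.93], [-2.69, 2.69]. Speed limits (rad/s): [2.22, 2.22, 2.79, 3.14, 3.14, 3.14].

### API

Orientations are given as a rotation vector (axis times angle).
In Python, from station import arm gives the robot as it stands.
- The arm moves only by the tool step_arm, never from a script. Its argument "targets" is a list of rows, each a list of 7 numbers: the shift along the tool's x, y, z in fractions of the full range, 1 being 60 cm, then the turn, a rotation vector about the tool's x, y, z in parts of the range, where 1.0 means 90 degrees, then the finger opening in cm, from 0 to 9.51. In form: [[tx, ty, tz, rx, ry, rz, fingers], ...]. A call has exactly 8 rows; each row is the pose to reach, as a shift and turn from the pose commanded when the call began, along the tool's axes at that moment; what a row does not reach only later rows make up. A row lasts 1/8 s, in which the tool goes at most 62.5 mm and 10.7 degrees, less where a joint would pass 70% of its speed; a pose out of reach is approached as far as the arm can. No shift or turn number may pass 1 either way. A call with a gripper value outside its range is refused whole. The fingers move at their own pace and stop on an object; the grip force is fixed at half the most. Time passes only in rows, so rows that repeat a pose let the fingers close, or fill a call up. It gives the time, the measured TCP pose, the force, the opening and the grip force at its end, in the units of the state.
- arm.get_state(): the state, without advancing time (a new reading comes with each control period).
- arm.snapshot(name): name is "side" or "top" or "wrist"; returns a dict with "image" (384x512x3 uint8, red, green, blue), "mtx" (3x3 intrinsics, pixels), "world_from_camera" (4x4, takes a point from camera to world coordinates). Camera axes: x right, y down, z forward; pixel columns grow to the right and rows downward; lengths in mm; the calibration is good to about 2 mm. The wrist camera is an equidistant fisheye: a pixel r from the principal point sees the ray r / f radians off the axis. A picture is of the moment at which its call begins. There is no depth.
- arm.finish_job(): hands the job in; it is judged then, once.
The state is a dict: "time": time; "q": joint angles; "qvel": joint speeds; "effort": joint torques, N m; "tcp_pos": TCP position; "orientation": TCP orientation; "wrist_force": force on the tool from outside, world axes, zero at the start; "torque": the same for the moment, N m; "opening": finger opening in mm; "grasp_force": force on a finger pad.
Only numpy, scipy, OpenCV 4.12 (cv2) and the standard library are available. Lean on these libraries where they do the work, as an engineer would, in place of code of your own. Each camera call takes 0.05 s, during which the arm holds its last target. There are 200 camera calls.

## Working session

There is one attempt and no reset: what is moved stays moved. The work goes in short steps, Python scripts to look and compute and a tool call to move; the robot and the scene stay as the last step left them, time stands still between calls to the robot, and variables do not carry over. Pictures are saved under pics/ and viewed, at most 10 in all, crops included, and the job is handed in when it is done.

Besides the shell and the picture viewer there is one more tool, called after ">>>" in YAML: its name, and indented under it one key for each argument. step_arm: Moves the arm, as the interface text tells. Its arguments: {"type":"object","properties":{"targets":{"type":"array"}},"required":["targets"]}

```bash
mkdir -p pics; ls; python3 - <<'E'
from station import arm
import cv2,numpy as np,pickle
d={}
for n in("side","top","wrist"):
    s=arm.snapshot(n); d[n]=s
    cv2.imwrite(f"pics/{n}0.png",s["image"][:,:,::-1])
    print(n,s["mtx"].round(1).tolist(),s["world_from_camera"].round(3).tolist())
pickle.dump(d,open("s0.pkl","wb"))
print(arm.get_state())
E
```

```text
pics
side [[420.3, 0.0, 257.6], [0.0, 420.3, 186.6], [0.0, 0.0, 1.0]] [[0.943, -0.241, 0.229, 268.609], [-0.332, -0.688, 0.645, -778.816], [0.002, -0.685, -0.729, 1043.772], [0.0, 0.0, 0.0, 1.0]]
top [[459.5, 0.0, 260.6], [0.0, 459.5, 193.1], [0.0, 0.0, 1.0]] [[-0.048, -0.976, 0.214, 287.625], [-0.999, 0.047, -0.014, 71.889], [0.004, -0.214, -0.977, 1332.291], [0.0, 0.0, 0.0, 1.0]]
wrist [[297.3, 0.0, 252.3], [0.0, 297.3, 190.8], [0.0, 0.0, 1.0]] [[0.445, 0.862, 0.241, 210.456], [0.895, -0.428, -0.121, 594.184], [-0.001, 0.27, -0.963, 382.888], [0.0, 0.0, 0.0, 1.0]]
{'time': 0.15, 'q': array([ 1.00241571e+00,  4.91410440e-01,  1.55934911e+00, -2.97584123e-05,
        1.09168653e+00, -1.05616792e-01]), 'qvel': array([-0.00084838, -0.00172752, -0.00291636, -0.0007752 ,  0.00126101,
        0.00063227]), 'effort': array([ 2.25621145e-03, -6.12888980e+01, -2.58279008e+01,  6.93012262e-02,
        4.73608926e-02, -1.18077687e-04]), 'tcp_pos': array([278.98801705, 559.24117094, 404.28887773]), 'orientation': array([-7.20358860e-01, -3.05762480e+00,  1.27876338e-03]), 'wrist_force': array([-0.3920621 ,  0.75330241,  0.45465631]), 'torque': array([ 0.00426449, -0.03340645,  0.00113719]), 'grasp_force': 0.0, 'opening': 95.2255119364145}
```

View pics/top0.png

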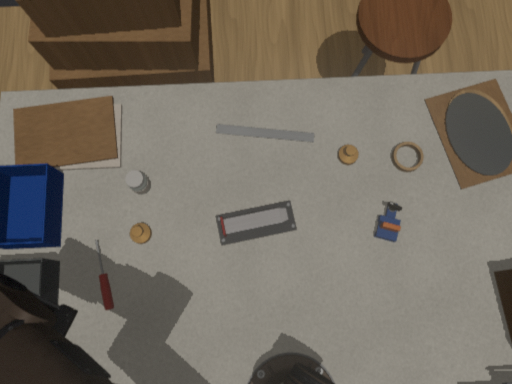

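View pics/side0.png

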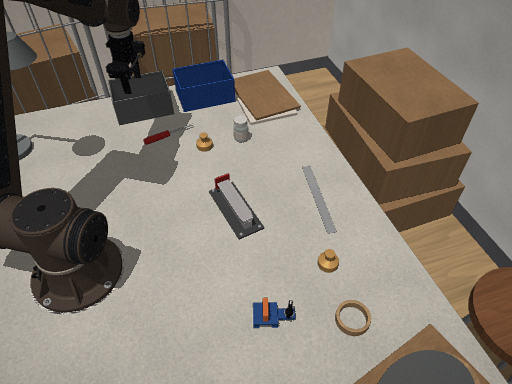

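Top view: rail at about (256,222) with the red stop at its left end (220,225). The carriage is at (388,228), with its orange fin at (391,226) and the knob at (392,206). I'll enlarge these areas from both cameras.

```bash
python3 - <<'E'
import cv2,numpy as np,pickle
d=pickle.load(open("s0.pkl","rb"))
def crop(n,u,v,w,h,k): return cv2.resize(d[n]["image"][v:v+h,u:u+w,::-1],None,fx=k,fy=k,interpolation=cv2.INTER_CUBIC)
a=np.hstack([crop("top",206,190,100,60,5),crop("top",370,195,37,37,8)[:296]]) if 0 else None
m=np.zeros((600,800,3),np.uint8)
def put(im,x,y): m[y:y+im.shape[0],x:x+im.shape[1]]=im
put(crop("top",211,196,90,50,5),0,0)      # u=211+x/5
put(crop("top",370,197,40,50,7),460,0)    # u=370+(x-460)/7
put(crop("side",202,170,66,70,4),0,300) # u=202+x/4
put(crop("side",248,292,52,40,9)[:, :460],300,352-112+112-2) 
cv2.imwrite("pics/m1.png",m)
E
```

```text
Traceback (most recent call last):
ValueError: could not broadcast input array from shape (360,460,3) into shape (250,460,3)
```

```bash
python3 - <<'E'
import cv2,numpy as np,pickle
d=pickle.load(open("s0.pkl","rb"))
m=np.zeros((600,800,3),np.uint8)
def put(n,u,v,w,h,k,x,y):
    im=cv2.resize(d[n]["image"][v:v+h,u:u+w,::-1],None,fx=k,fy=k,interpolation=cv2.INTER_CUBIC)
    m[y:y+im.shape[0],x:x+im.shape[1]]=im
put("top",211,196,90,50,5,0,0)
put("top",370,197,40,42,7,460,0)
put("side",202,170,66,70,4,0,300)
put("side",248,295,50,36,8,300,300)
cv2.imwrite("pics/m1.png",m)
E
```

```text
(no output)
```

View pics/m1.png

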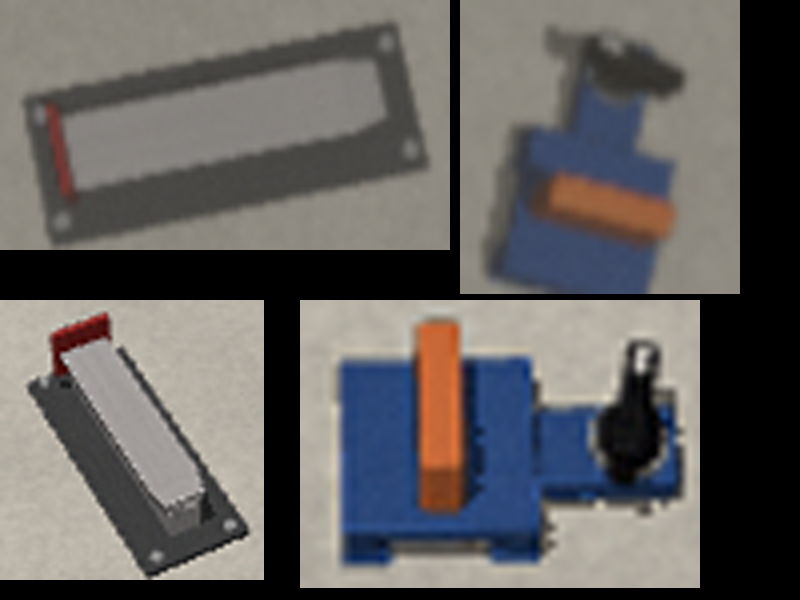

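Mosaic: the foot, dovetail, fin and block corners show clearly in both views. The knob bar lies near the carriage's x axis, with its white mark at the left end in the top view and the far end in the side view. Next I fit the planar poses.

```bash
cat > h.py <<'E'
import numpy as np,pickle,cv2
from scipy.optimize import least_squares
def proj(s,P,fish=False):
    T=np.linalg.inv(s["world_from_camera"]);P=np.atleast_2d(P)
    c=P@T[:3,:3].T+T[:3,3];K=s["mtx"]
    if fish:
        r=np.hypot(c[:,0],c[:,1]);th=np.arctan2(r,c[:,2]);xy=c[:,:2]/r[:,None]*th[:,None]
    else: xy=c[:,:2]/c[:,2:]
    return xy*[K[0,0],K[1,1]]+[K[0,2],K[1,2]]
def wp(p,L,z0=0):
    L=np.array(L,float);c,s=np.cos(p[2]),np.sin(p[2])
    return np.c_[p[0]+c*L[:,0]-s*L[:,1],p[1]+s*L[:,0]+c*L[:,1],L[:,2]+z0]
def fit(obs,p0,z0=0): # obs: list of (snap,fish,local pts,pixels)
    f=lambda p:np.concatenate([(proj(s,wp(p,L,z0),fi)-np.array(px)).ravel() for s,fi,L,px in obs])
    r=least_squares(f,p0,x_scale=[100,100,1],loss='soft_l1');return r.x,f(r.x).reshape(-1,2).round(1)
def uc(pts,u,v,k,x=0,y=0): return [((a-x+.5)/k-.5+u,(b-y+.5)/k-.5+v) for a,b in pts]
E
python3 - <<'E'
from h import *
d=pickle.load(open("s0.pkl","rb"));t,s=d["top"],d["side"]
ra=(t,0,[(112,-45,8),(-112,-45,8),(-112,45,8),(112,45,8)],uc([(25,97),(395,22),(428,165),(52,243)],211,196,5))
ra2=(t,0,[(90,-21,51),(90,21,51)],uc([(66,118),(80,190)],211,196,5))
rs=(s,0,[(112,45,8),(-112,-45,8),(-112,45,8)],uc([(30,383),(247,532),(150,576)],202,170,4,0,300))
ct=(t,0,[(25,-7,60),(-25,-7,60),(-25,7,60),(25,7,60)],uc([(555,175),(675,203),(670,238),(550,210)],370,197,7,460,0))
cs=(s,0,[(25,7,60),(25,-7,60),(-25,-7,60),(-25,7,60),(30,32,25),(30,-32,25),(-30,-32,25),(-30,32,25)],uc([(417,322),(460,322),(460,467),(420,467),(342,360),(530,358),(538,532),(342,532)],248,295,8,300,300))
for nm,p0,obs in(("rail",[560,70,1.76],[[ra,ra2],[rs],[ra,ra2,rs]]),("car",[550,-220,1.35],[[ct],[cs],[ct,cs]])):
    for o in obs:
        p,r=fit(o,p0);print(nm,p.round(3),r.tolist())
E
```

```text
rail [492.417  70.206   1.732] [[-0.3, -0.1], [0.6, -0.7], [0.8, 0.4], [0.2, 0.9], [-0.6, -0.3], [-0.6, -0.2]]
rail [494.985  70.966   1.718] [[-0.1, 0.1], [1.1, -0.1], [-0.8, -0.0]]
rail [492.891  70.41    1.73 ] [[-0.3, -0.3], [0.5, -0.8], [0.7, 0.3], [0.1, 0.7], [-0.7, -0.5], [-0.6, -0.4], [-1.0, 0.6], [0.8, -0.0], [-0.9, 0.2]]
car [ 454.623 -306.705    1.293] [[-0.2, 0.1], [0.3, 0.1], [0.2, -0.1], [-0.3, -0.1]]
car [ 456.99  -306.278    1.238] [[-0.1, -0.1], [-0.0, -0.1], [0.4, -0.0], [-0.2, -0.0], [-0.3, -0.0], [0.4, 0.1], [0.2, -0.0], [-0.4, 0.1]]
car [ 456.361 -306.455    1.245] [[-0.1, -0.9], [0.2, -0.1], [-0.2, -0.3], [-0.5, -1.2], [-0.4, 0.0], [-0.3, -0.0], [0.3, 0.1], [-0.3, 0.2], [-0.6, 0.2], [0.1, 0.2], [0.1, 0.0], [-0.5, 0.3]]
```

```bash
cat > mv.py <<'E'
import numpy as np,json,sys,os
from scipy.spatial.transform import Rotation as Rot
# commanded pose tracked as x,y,z,psi(deg) with tool down; tool y at psi, tool x at psi+90
def load(): return np.array(json.load(open("cmd.json"))) if os.path.exists("cmd.json") else np.array([279.012,559.265,404.761,np.degrees(2*np.arctan2(3.05762480,.720358860))-90])
def apply(c,row): # row tx,ty,tz cm, rz deg
    p=np.radians(c[3]);ex=np.array([-np.sin(p),np.cos(p)]);ey=np.array([np.cos(p),np.sin(p)])
    xy=c[:2]+10*(row[0]*ex+row[1]*ey);return np.array([*xy,c[2]-10*row[2],c[3]-row[3]])
def done(*row):
    c=apply(load(),row);json.dump(c.tolist(),open("cmd.json","w"));return c
def to(x,y,z,psi,c=None):
    c=load() if c is None else c
    p=np.radians(c[3]);d=np.array([x,y])-c[:2]
    return np.round([(d@[-np.sin(p),np.cos(p)])/10,(d@[np.cos(p),np.sin(p)])/10,(c[2]-z)/10,c[3]-psi],2)
E
python3 - <<'E'
from mv import *
print(load());r=to(520,200,404.76,25);print(r);c=apply(load(),r);print(to(560,-80,404.76,0,c)); 
E
```

```text
[279.012      559.265      404.761       63.48637255]
[-37.6  -21.39   0.    38.49]
[-27.07  -8.21   0.    25.  ]
```

The manual's scale: shifts go in shares of 60 cm and turns go in shares of 90 degrees. Converting my numbers, -37.6 cm / 60 = -0.6267, -4.7 cm / 60 = -0.0783, 38.5 degrees / 90 = 0.4278.

>>> step_arm:
  targets:
    - [-0.0783,-0.045,0,0,0,0.0533,5]
    - [-0.1567,-0.09,0,0,0,0.1067,5]
    - [-0.235,-0.1333,0,0,0,0.16,5]
    - [-0.3133,-0.1783,0,0,0,0.2133,5]
    - [-0.3917,-0.2233,0,0,0,0.2667,5]
    - [-0.47,-0.2667,0,0,0,0.32,5]
    - [-0.5483,-0.3117,0,0,0,0.3733,5]
    - [-0.6267,-0.3567,0,0,0,0.4278,5]

```text
time: 1.15
tcp_pos: [520.7, 198.3, 404.7]
orientation: [-1.692, -2.647, -0.0]
wrist_force: [0.6, 1.3, -0.4]
opening: 49.8
grasp_force: 0.0
```

```bash
python3 - <<'E'
from mv import *
print(done(-37.6,-21.4,0,38.5)); r=to(560,-150,400,2);print(r);done(*r);print(to(456.5,-306,350,-17.5))
os.system("true")
E
python3 -c "
from station import arm;s=arm.get_state();print(s['tcp_pos'],s['q'],s['orientation'])"
```

```text
[519.93552712 199.92135656 404.761       24.98637255]
[-33.41 -11.15   0.48  22.99]
[-15.23 -10.89   5.    19.5 ]
[520.68860234 198.30369365 404.69327177] [ 2.45317961e-01  3.94744887e-01  1.72710244e+00  1.37648177e-04
  1.01977218e+00 -1.87980666e-01] [-1.69203310e+00 -2.64688058e+00 -9.57936211e-05]
```

To row units: -33.4 cm / 60 = -0.5567, -29.4 cm / 60 = -0.49, 23 degrees / 90 = 0.2556.

>>> step_arm:
  targets:
    - [-0.07,-0.0233,0,0,0,0.0322,5]
    - [-0.14,-0.0467,0,0,0,0.0644,5]
    - [-0.21,-0.07,0,0,0,0.0967,5]
    - [-0.28,-0.0933,0.0033,0,0,0.1289,5]
    - [-0.35,-0.1167,0.005,0,0,0.1611,5]
    - [-0.42,-0.14,0.0067,0,0,0.1933,5]
    - [-0.49,-0.1633,0.0083,0,0,0.2256,5]
    - [-0.5567,-0.185,0.0083,0,0,0.2556,5]

```text
time: 2.15
tcp_pos: [560.4, -151.3, 399.5]
orientation: [-2.184, -2.257, 0.0]
wrist_force: [0.1, 0.3, -0.1]
opening: 50.1
grasp_force: 0.0
```

To row units: -15.2 cm / 60 = -0.2533, -12.4 cm / 60 = -0.2067, 19.5 degrees / 90 = 0.2167.

>>> step_arm:
  targets:
    - [-0.0517,-0.0367,0.0167,0,0,0.0444,5]
    - [-0.1033,-0.0733,0.0333,0,0,0.0889,5]
    - [-0.155,-0.11,0.05,0,0,0.1333,5]
    - [-0.2067,-0.1467,0.0667,0,0,0.1778,5]
    - [-0.2533,-0.1817,0.0833,0,0,0.2167,5]
    - [-0.2533,-0.1817,0.0833,0,0,0.2167,5]
    - [-0.2533,-0.1817,0.0833,0,0,0.2167,5]
    - [-0.2533,-0.1817,0.0833,0,0,0.2167,5]

```text
time: 3.15
tcp_pos: [457.2, -304.7, 350.0]
orientation: [2.532, 1.859, 0.0]
wrist_force: [-0.1, -0.2, -0.8]
opening: 49.6
grasp_force: 0.0
```

```bash
python3 - <<'E'
import json
from mv import *
os.remove("cmd.json")
for r in [(-37.6,-21.4,0,38.5),(-33.4,-11.1,.5,23),(-15.2,-10.9,5,19.5)]: c=done(*r)
from station import arm
import cv2,pickle
print(c,arm.get_state()['tcp_pos'],arm.get_state()['q'].round(2))
s=arm.snapshot("wrist");pickle.dump(s,open("w1.pkl","wb"))
cv2.imwrite("pics/w1.png",cv2.resize(s["image"][:,:,::-1],(800,600),interpolation=cv2.INTER_CUBIC))
E
```

```text
[ 456.74079798 -305.39250603  349.761       -17.51362745] [ 457.20527007 -304.68966999  349.96319409] [-0.71  0.45  1.81  0.    0.88 -0.4 ]
```

View pics/w1.png

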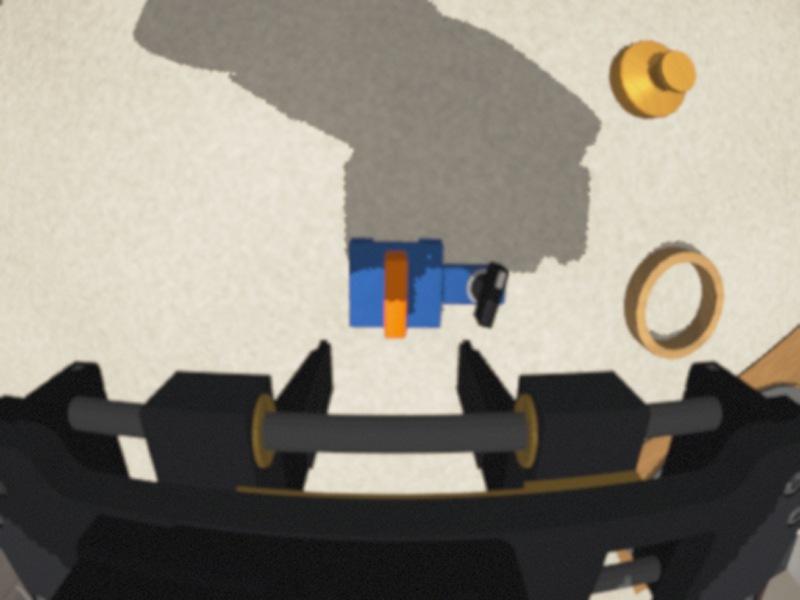

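Wrist view: the carriage lies nearly square to the fingers. Fin top near-end corners are at (385,338) and (406,338), and block near corners at (350,327) and (440,327). The knob bar runs from (497,266) to (487,325), with its mark at the far end.

```bash
python3 - <<'E'
from h import *
from mv import *
w=pickle.load(open("w1.pkl","rb"));k=1.5625
f=lambda pts:[((a+.5)/k-.5,(b+.5)/k-.5) for a,b in pts]
o=(w,1,[(-25,7,60),(-25,-7,60),(-30,32,25),(-30,-32,25)],f([(385,338),(406,338),(350,327),(440,327)]))
d=pickle.load(open("s0.pkl","rb"));s=d["side"]
cs=(s,0,[(25,7,60),(25,-7,60),(-25,-7,60),(-25,7,60),(30,32,25),(30,-32,25),(-30,-32,25),(-30,32,25)],uc([(417,322),(460,322),(460,467),(420,467),(342,360),(530,358),(538,532),(342,532)],248,295,8,300,300))
for oo in([o],[o,cs]):
    p,r=fit(oo,[456,-306,1.25]);print(p.round(3),np.degrees(p[2]).round(1),r.tolist())
    q=proj(w,wp(p,[(25,7,60),(25,-7,60),(30,32,25),(30,-32,25),(0,-62,54)]),1);print(((q+.5)*k).round().tolist())
# finger centre pixel: grasp pt direction at z
E
```

```text
[ 457.484 -303.688    1.267] 72.6 [[-0.6, 0.0], [0.4, 0.0], [-0.6, -0.0], [0.8, -0.0]]
[[384.0, 259.0], [408.0, 259.0], [347.0, 242.0], [444.0, 242.0], [495.0, 297.0]]
[ 457.664 -304.395    1.252] 71.8 [[-0.6, 0.5], [0.5, 0.7], [-0.6, 0.1], [0.8, 0.9], [-0.2, -0.8], [-0.2, -0.9], [0.5, -0.8], [-0.1, -0.7], [-0.5, -0.5], [0.2, -0.7], [0.4, -0.9], [-0.2, -0.5]]
[[385.0, 259.0], [409.0, 260.0], [349.0, 242.0], [445.0, 243.0], [496.0, 299.0]]
```

To row units: 13 cm / 60 = 0.2167, 12 cm / 60 = 0.2.

>>> step_arm:
  targets:
    - [0.0017,0,0.0583,0,0,0,5]
    - [0.0017,0,0.1167,0,0,0,5]
    - [0.0017,0,0.1667,0,0,0,5]
    - [0.0017,0,0.2,0,0,0,5]
    - [0.0017,0,0.2167,0,0,0,5]
    - [0.0017,0,0.2167,0,0,0,5]
    - [0.0017,0,0.2167,0,0,0,0.5]
    - [0.0017,0,0.2167,0,0,0,0.5]

```text
time: 4.2
tcp_pos: [457.1, -304.5, 220.5]
orientation: [2.533, 1.857, 0.001]
wrist_force: [-0.6, 0.1, -0.0]
opening: 35.2
grasp_force: 0.0
```

```bash
python3 - <<'E'
from mv import *
print(done(.1,0,13,0))
from station import arm
s=arm.get_state();print(s['tcp_pos'],s['orientation'],s['opening'],s['grasp_force'],s['wrist_force'])
E
```

```text
[ 457.04173061 -304.43886063  219.761       -17.51362745]
[ 457.12930656 -304.4828073   220.45324054] [2.53275872e+00 1.85662912e+00 6.25115295e-04] 35.202623702898926 0.0 [-0.57860634  0.09689338 -0.04080265]
```

To row units: -5 cm / 60 = -0.0833, -2.5 cm / 60 = -0.0417.

>>> step_arm:
  targets:
    - [0,0,0,0,0,0,0.5]
    - [0,0,0,0,0,0,0.5]
    - [0,0,0,0,0,0,0.5]
    - [0,0,0,0,0,0,0.5]
    - [0,0,-0.0167,0,0,0,0.5]
    - [0,0,-0.0417,0,0,0,0.5]
    - [0,0,-0.0667,0,0,0,0.5]
    - [0,0,-0.0833,0,0,0,0.5]

```text
time: 5.2
tcp_pos: [457.0, -304.4, 271.1]
orientation: [2.533, 1.857, 0.001]
wrist_force: [-0.9, 0.3, -4.2]
opening: 13.5
grasp_force: 30.0
```

```bash
python3 - <<'E'
from mv import *
print(done(0,0,-5,0))
x0=np.array([493,70.4]);a=np.radians(99.1);x=x0-175*np.array([np.cos(a),np.sin(a)])
r=to(*x,265,9.1);print(r)
E
```

```text
[ 457.04173061 -304.43886063  269.761       -17.51362745]
[ 2.118e+01 -1.000e-02  4.800e-01 -2.661e+01]
```

To row units: 21.2 cm / 60 = 0.3533, 19.5 cm / 60 = 0.325, -26.6 degrees / 90 = -0.2956.

>>> step_arm:
  targets:
    - [0.0333,0,0,0,0,-0.0278,0.5]
    - [0.0917,0,0,0,0,-0.0778,0.5]
    - [0.15,0,0,0,0,-0.1278,0.5]
    - [0.2083,0,0.0017,0,0,-0.1778,0.5]
    - [0.2667,0,0.0033,0,0,-0.2278,0.5]
    - [0.325,0,0.0067,0,0,-0.2778,0.5]
    - [0.3533,0,0.0083,0,0,-0.2956,0.5]
    - [0.3533,0,0.0083,0,0,-0.2956,0.5]

```text
time: 6.2
tcp_pos: [520.9, -101.0, 264.5]
orientation: [-2.036, -2.392, 0.0]
wrist_force: [-0.2, -0.4, -3.1]
opening: 14.0
grasp_force: 30.0
```

```bash
python3 - <<'E'
from mv import *
print(done(21.2,0,.5,-26.6))
from station import arm
import cv2,pickle
s=arm.snapshot("wrist");st=arm.get_state();pickle.dump((s,st),open("w2.pkl","wb"))
print(st['tcp_pos'],st['orientation'])
cv2.imwrite("pics/w2.png",cv2.resize(s["image"][:,:,::-1],(800,600),interpolation=cv2.INTER_CUBIC))
E
```

```text
[ 520.83944746 -102.26603524  264.761         9.08637255]
[ 520.78233506 -101.87301138  264.60985796] [-2.03746325e+00 -2.39095908e+00  2.23194551e-04]
```

View pics/w2.png

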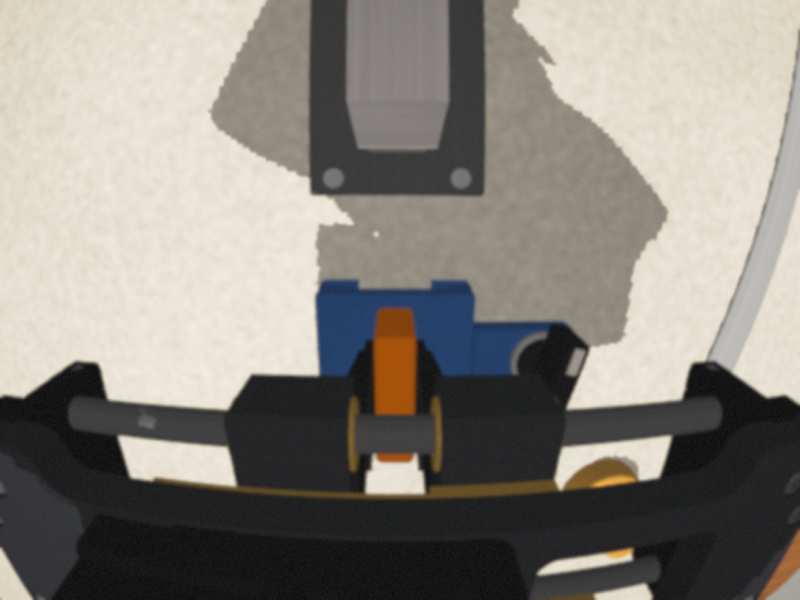

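Wrist view: the rail mouth is straight ahead. Tip corners are at (357,149) and (438,149), lead-in start at (347,101) and (449,101), and foot corners at (312,194) and (484,194). The held carriage's front top corners are at (320,294) and (472,293), so it looks well centred.

```bash
python3 - <<'E'
from h import *
from mv import *
w,st=pickle.load(open("w2.pkl","rb"));k=1.5625
f=lambda pts:np.array([((a+.5)/k-.5,(b+.5)/k-.5) for a,b in pts])
L=[(-112,45,8),(-112,-45,8),(-70,21,51),(-70,-21,51),(-90,16.5,48.5),(-90,-16.5,48.5)]
px=f([(312,194),(484,194),(347,101),(449,101),(357,149),(438,149)])
E=[(45,8),(-45,8),(21,51),(-21,51)];pe=f([(312,2),(480,2),(348,2),(448,2)])
def g(v):
    p=v[:3]
    e=[proj(w,wp(p,[(v[3+i],*E[i])]),1)[0] for i in range(4)]
    return np.r_[(proj(w,wp(p,L),1)-px).ravel(),(np.array(e)-pe).ravel()]
r=least_squares(g,[493,70.4,1.73,-30,-30,-30,-30],x_scale=[100,100,1,50,50,50,50],loss='soft_l1')
print("rail",r.x[:3].round(2),np.degrees(r.x[2]).round(2),g(r.x).reshape(-1,2).round(1).tolist())
R=r.x[:3]
z0=st['tcp_pos'][2]-220.45
o=(w,1,[(30,32,25),(30,-32,25),(30,32,8),(30,-32,8)],f([(320,294),(472,293),(318,283),(474,283)]))
c,rr=fit([o],[520.8,-101.8,R[2]],z0);print("car",c.round(2),np.degrees(c[2]).round(2),z0,rr.tolist())
def rel(p): 
    d=p[:2]-R[:2];a=R[2];return np.array([d@[np.cos(a),np.sin(a)],d@[-np.sin(a),np.cos(a)]]).round(2)
print("car in rail",rel(c),"tcp in rail",rel(st['tcp_pos']),"cmd",rel(load()))
print("prev rail(s0) mouth side",wp([492.9,70.4,1.73],[(-90,0,0)]),wp(R,[(-90,0,0)]))
E
```

```text
rail [493.35  73.8    1.73] 99.27 [[-2.1, 1.6], [1.1, 1.7], [-0.4, -0.3], [0.3, -0.2], [0.6, -0.5], [-0.2, -0.4], [-1.7, -0.0], [3.3, -0.0], [-0.5, -0.0], [0.3, -0.0]]
car [ 521.18 -100.64    1.74] 99.48 44.15985796438508 [[-3.6, -0.2], [3.7, 0.1], [1.9, 0.2], [-2.0, -0.1]]
car in rail [-176.64    0.63] tcp in rail [-177.79    1.22] cmd [-178.19    1.22]
prev rail(s0) mouth side [[507.16788006 -18.46184557   0.        ]] [[507.84371609 -15.02933656   0.        ]]
```

To row units: 8 cm / 60 = 0.1333, 4.5 cm / 60 = 0.075, -0.2 degrees / 90 = -0.0022.

>>> step_arm:
  targets:
    - [0.025,0.0013,0.005,0,0,-0.0022,0.5]
    - [0.0583,0.0012,0.01,0,0,-0.0022,0.5]
    - [0.075,0.0012,0.0125,0,0,-0.0022,0.5]
    - [0.0867,0.001,0.0125,0,0,-0.0022,0.5]
    - [0.0983,0.001,0.0125,0,0,-0.0022,0.5]
    - [0.11,0.001,0.0125,0,0,-0.0022,0.5]
    - [0.1217,0.001,0.0125,0,0,-0.0022,0.5]
    - [0.1333,0.0008,0.0125,0,0,-0.0022,0.5]

```text
time: 7.25
tcp_pos: [508.6, -22.8, 257.3]
orientation: [2.034, 2.394, 0.0]
wrist_force: [0.7, -0.1, -4.6]
opening: 13.6
grasp_force: 30.0
```

```bash
python3 - <<'E'
from mv import *
print(done(8,.05,.75,-.2))
from station import arm
st=arm.get_state();print(st['tcp_pos'],st['wrist_force'],st['torque'],st['opening'])
E
```

```text
[508.69931615 -23.19096198 257.261        9.28637255]
[508.62186521 -22.80150735 257.25514316] [ 0.74328424 -0.11539437 -4.56791054] [-0.08800331  0.10843734 -0.01864833] 13.583838469818549
```

>>> step_arm:
  targets:
    - [0.0133,0,0,0,0,0,0.5]
    - [0.0267,0,0,0,0,0,0.5]
    - [0.04,0,0,0,0,0,0.5]
    - [0.0533,0,0,0,0,0,0.5]
    - [0.0667,0,0,0,0,0,0.5]
    - [0.08,0,0,0,0,0,0.5]
    - [0.0933,0,0,0,0,0,0.5]
    - [0.1067,0,0,0,0,0,0.5]

```text
time: 8.25
tcp_pos: [498.3, 40.5, 257.2]
orientation: [-2.034, -2.394, -0.0]
wrist_force: [0.5, -0.6, -4.3]
opening: 13.6
grasp_force: 30.0
```

```bash
python3 - <<'E'
from mv import *
print(done(6.4,0,0,0))
from station import arm
import cv2,pickle
st=arm.get_state();print(st['tcp_pos'],st['wrist_force'],st['torque'],st['opening'])
m=np.zeros((600,800,3),np.uint8)
S={n:arm.snapshot(n) for n in("top","side","wrist")};pickle.dump(S,open("s3.pkl","wb"))
m[:300,:400]=cv2.resize(S["wrist"]["image"][:,:,::-1],(400,300))
m[:300,400:]=cv2.resize(S["top"]["image"][175:250,206:306,::-1],(400,300),interpolation=2)
m[300:,:400]=cv2.resize(S["side"]["image"][165:240,195:295,::-1],(400,300),interpolation=2)
cv2.imwrite("pics/m3.png",m)
E
```

```text
[498.37169382  39.97026202 257.261        9.28637255]
[498.27115126  40.49079882 257.2239129 ] [ 0.4942833  -0.6145239  -4.34717341] [-0.06823749  0.12140216 -0.00047101] 13.603103540107705
```

View pics/m3.png

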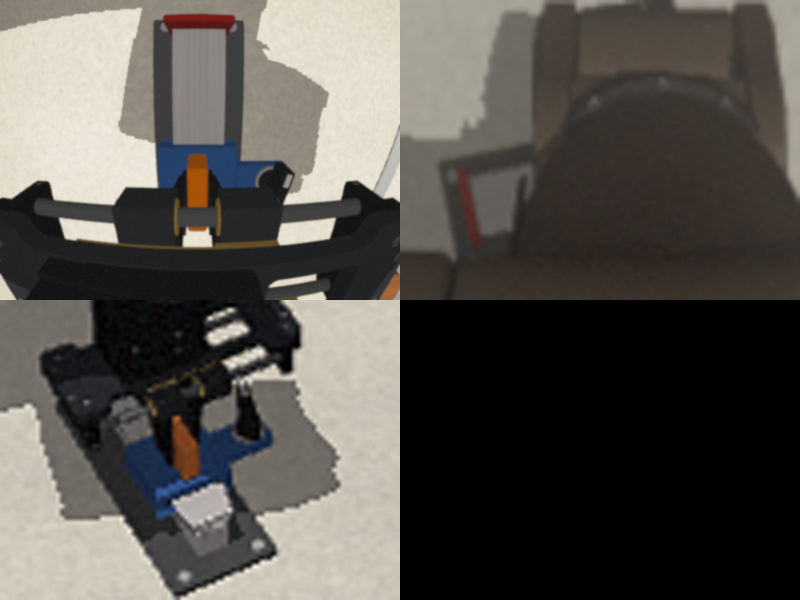

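Threaded: the block sits round the dovetail in both the wrist and side views, and the contact force is nil. I'll slide on to about 10 mm short of the stop.

To row units: 8.5 cm / 60 = 0.1417, 8.2 cm / 60 = 0.1367.

>>> step_arm:
  targets:
    - [0.02,0,0,0,0,0,0.5]
    - [0.04,0,0,0,0,0,0.5]
    - [0.06,0,0,0,0,0,0.5]
    - [0.08,0,0,0,0,0,0.5]
    - [0.1,0,0,0,0,0,0.5]
    - [0.12,0,0,0,0,0,0.5]
    - [0.1367,0,0,0,0,0,0.5]
    - [0.1417,0,0,0,0,0,0.5]

```text
time: 9.4
tcp_pos: [484.5, 124.5, 257.3]
orientation: [2.034, 2.395, 0.0]
wrist_force: [-1.2, -0.4, -3.6]
opening: 13.9
grasp_force: 30.0
```

To row units: 0.4 cm / 60 = 0.0067, 0.3 cm / 60 = 0.005.

>>> step_arm:
  targets:
    - [0.0008,0,0,0,0,0,0.5]
    - [0.0017,0,0,0,0,0,0.5]
    - [0.0025,0,0,0,0,0,0.5]
    - [0.0033,0,0,0,0,0,0.5]
    - [0.0042,0,0,0,0,0,0.5]
    - [0.005,0,0,0,0,0,0.5]
    - [0.0067,0,0,0,0,0,0.5]
    - [0.0067,0,0,0,0,0,0.5]

```text
time: 10.4
tcp_pos: [484.0, 127.9, 257.2]
orientation: [-2.034, -2.394, -0.0]
wrist_force: [0.4, 0.2, -5.2]
opening: 14.0
grasp_force: 30.0
```

```bash
python3 - <<'E'
from mv import *
done(8.5,0,0,0);print(done(.4,0,0,0))
from station import arm
import cv2,pickle
w=arm.snapshot("wrist");st=arm.get_state();print(st['tcp_pos'],st['wrist_force'],st['torque'],st['opening'])
pickle.dump(w,open("w4.pkl","wb"))
cv2.imwrite("pics/w4.png",cv2.resize(w["image"][130:280,130:330,::-1],None,fx=4,fy=4,interpolation=2))
E
```

```text
[484.009844   127.80383914 257.261        9.28637255]
[483.99276376 127.85381336 257.23792082] [ 0.10768611  0.09001422 -3.42408977] [-0.09252209  0.10106194  0.036823  ] 13.949939108387436
```

View pics/w4.png

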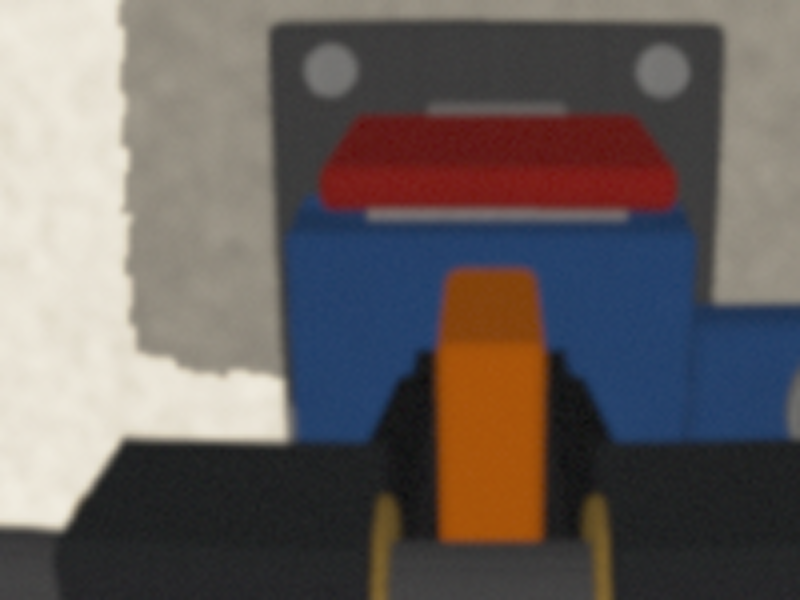

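A sliver of rail (rows 207-222) still shows between block and stop, a few mm. The block sits about 1 mm left of the rail's middle. I'll creep on while easing it to the knob side.

To row units: 0.3 cm / 60 = 0.005, 0.25 cm / 60 = 0.0042.

>>> step_arm:
  targets:
    - [0.0008,0.0008,0,0,0,0,0.5]
    - [0.0017,0.0017,0,0,0,0,0.5]
    - [0.0025,0.0025,0,0,0,0,0.5]
    - [0.0033,0.0033,0,0,0,0,0.5]
    - [0.0042,0.0033,0,0,0,0,0.5]
    - [0.005,0.0033,0,0,0,0,0.5]
    - [0.005,0.0033,0,0,0,0,0.5]
    - [0.005,0.0033,0,0,0,0,0.5]

```text
time: 11.45
tcp_pos: [485.5, 131.1, 257.2]
orientation: [2.034, 2.394, 0.0]
wrist_force: [-0.0, -0.9, -4.2]
opening: 13.4
grasp_force: 30.0
```

To row units: 0.15 cm / 60 = 0.0025, 0.12 cm / 60 = 0.002.

>>> step_arm:
  targets:
    - [0.0005,0,0,0,0,0,0.5]
    - [0.001,0,0,0,0,0,0.5]
    - [0.0015,0,0,0,0,0,0.5]
    - [0.002,0,0,0,0,0,0.5]
    - [0.0025,0,0,0,0,0,0.5]
    - [0.0025,0,0,0,0,0,0.5]
    - [0.0025,0,0,0,0,0,0.5]
    - [0.0025,0,0,0,0,0,0.5]

```text
time: 12.45
tcp_pos: [485.3, 132.6, 257.2]
orientation: [-2.034, -2.394, -0.0]
wrist_force: [-0.5, 0.1, -4.1]
opening: 13.8
grasp_force: 30.0
```

To row units: 0.15 cm / 60 = 0.0025, 0.12 cm / 60 = 0.002.

>>> step_arm:
  targets:
    - [0.0005,0,0,0,0,0,0.5]
    - [0.001,0,0,0,0,0,0.5]
    - [0.0015,0,0,0,0,0,0.5]
    - [0.002,0,0,0,0,0,0.5]
    - [0.0025,0,0,0,0,0,0.5]
    - [0.0025,0,0,0,0,0,0.5]
    - [0.0025,0,0,0,0,0,0.5]
    - [0.0025,0,0,0,0,0,0.5]

```text
time: 13.45
tcp_pos: [485.0, 133.8, 257.3]
orientation: [2.034, 2.394, -0.0]
wrist_force: [0.6, -4.8, -2.8]
opening: 13.8
grasp_force: 30.0
```

Contact with the stop, about 5 N. Now I lower it onto the rail.

To row units: 0.1 cm / 60 = 0.0017, 0.05 cm / 60 = 0.0008.

>>> step_arm:
  targets:
    - [0,0.0003,0.0005,0,0,0,0.5]
    - [0,0.0007,0.001,0,0,0,0.5]
    - [0,0.0008,0.0015,0,0,0,0.5]
    - [0,0.0008,0.0017,0,0,0,0.5]
    - [0,0.0008,0.0017,0,0,0,0.5]
    - [0,0.0008,0.0017,0,0,0,0.5]
    - [0,0.0008,0.0017,0,0,0,0.5]
    - [0,0.0008,0.0017,0,0,0,0.5]

```text
time: 14.45
tcp_pos: [485.5, 133.8, 256.3]
orientation: [2.034, 2.394, -0.0]
wrist_force: [-0.5, -6.4, -1.9]
opening: 13.6
grasp_force: 30.0
```

```bash
python3 - <<'E'
from mv import *
for r in [(.3,.2,0,0),(.15,0,0,0),(.15,0,0,0),(0,.05,.1,0)]: c=done(*r)
print(c)
from station import arm
import cv2,pickle
w=arm.snapshot("wrist");st=arm.get_state();print(st['tcp_pos'],st['wrist_force'],st['torque'],st['opening'])
pickle.dump((w,st),open("w5.pkl","wb"))
cv2.imwrite("pics/w5.png",cv2.resize(w["image"][130:280,180:380,::-1],None,fx=4,fy=4,interpolation=2))
E
```

```text
[485.50886472 134.12862664 256.261        9.28637255]
[485.4940544  133.84278526 256.35061154] [-0.63417647 -6.2352242  -2.46100094] [-1.11765564  0.21188927 -0.00453043] 13.701186252142813
```

View pics/w5.png

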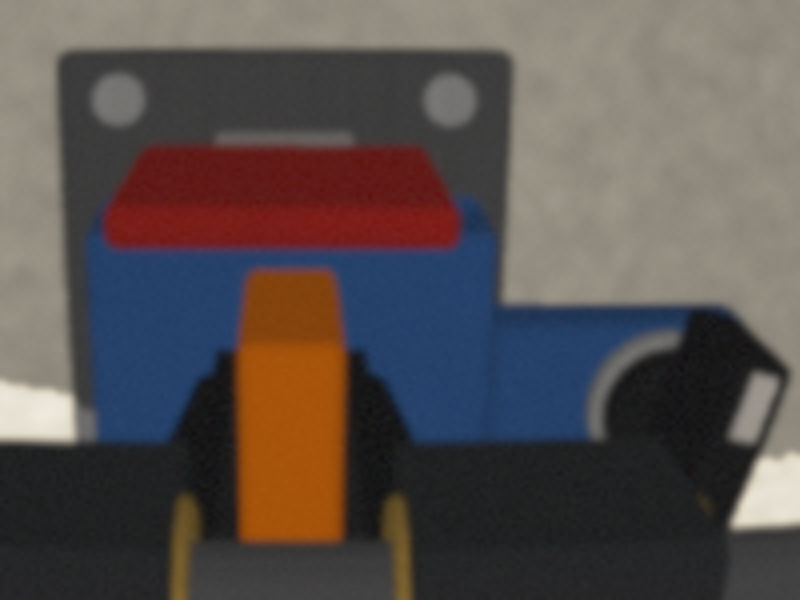

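No gap shows at the stop: the red plate meets the block at row 247. The carriage is now about 1.2 mm to the knob side, and the knob bar is tilted about 10° clockwise. I'll set it down fully and let go.

To row units: 0.06 cm / 60 = 0.001, 0.03 cm / 60 = 0.0005.

>>> step_arm:
  targets:
    - [0,0,0.0005,0,0,0,0.5]
    - [0,0,0.001,0,0,0,0.5]
    - [0,0,0.001,0,0,0,0.5]
    - [0,0,0.001,0,0,0,4.5]
    - [0,0,0.001,0,0,0,4.5]
    - [0,0,0.001,0,0,0,4.5]
    - [0,0,0.001,0,0,0,4.5]
    - [0,0,0.001,0,0,0,4.5]

```text
time: 15.5
tcp_pos: [485.5, 134.2, 255.6]
orientation: [-2.034, -2.394, -0.0]
wrist_force: [0.3, 0.2, 0.4]
opening: 44.7
grasp_force: 0.0
```

```bash
python3 - <<'E'
from mv import *
print(done(0,0,.06,0))
print(to(546.6-25*np.cos(np.radians(99.3)),143.5-25,340,9.286))
E
```

```text
[485.50886472 134.12862664 255.661        9.28637255]
[-2.59  6.18 -8.43  0.  ]
```

To row units: -8 cm / 60 = -0.1333, 6.2 cm / 60 = 0.1033.

>>> step_arm:
  targets:
    - [0,0,-0.0333,0,0,0,4.5]
    - [0,0,-0.0833,0,0,0,4.5]
    - [-0.0167,0.0167,-0.1333,0,0,0,4.5]
    - [-0.05,0.0583,-0.1333,0,0,0,4.5]
    - [-0.0833,0.1033,-0.1333,0,0,0,4]
    - [-0.0833,0.1033,-0.1333,0,0,0,4]
    - [-0.0833,0.1033,-0.1333,0,0,0,4]
    - [-0.0833,0.1033,-0.1333,0,0,0,4]

```text
time: 16.5
tcp_pos: [554.1, 95.2, 335.6]
orientation: [-2.033, -2.394, 0.0]
wrist_force: [-0.6, -0.5, 0.4]
opening: 39.9
grasp_force: 0.0
```

```bash
python3 - <<'E'
from mv import *
print(done(-5,6.2,-8,0))
from station import arm
import cv2,pickle
w=arm.snapshot("wrist");st=arm.get_state();print(st['tcp_pos'])
pickle.dump((w,st),open("w6.pkl","wb"))
cv2.imwrite("pics/w6.png",cv2.resize(w["image"][110:260,130:330,::-1],None,fx=4,fy=4,interpolation=2))
E
```

```text
[554.76475542  94.78880453 335.661        9.28637255]
[554.19595765  95.20209284 335.70475756]
```

View pics/w6.png

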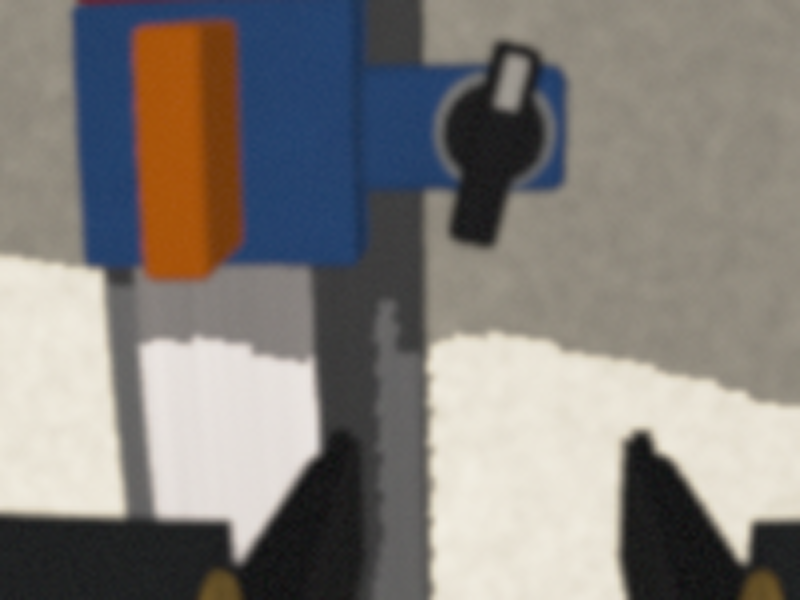

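Clear view of the knob: its bar-top corners are at (498,42), (541,52), (494,246) and (452,237). The carriage still touches the red stop.

```bash
python3 - <<'E'
from h import *
from mv import *
w,st=pickle.load(open("w6.pkl","rb"))
o=(w,1,[(20,5,0),(20,-5,0),(-20,-5,0),(-20,5,0)],uc([(498,42),(541,52),(494,246),(452,237)],130,110,4))
p,r=fit([o],[546,143,1.6],90);print("knob",p.round(2),np.degrees(p[2]).round(1),r.tolist())
o2=(w,1,[(25,7,60),(-25,7,60),(-25,-7,60),(-30,32,25),(-30,-32,25)],uc([(133,25),(147,277),(205,277),(88,263),(362,263)],130,110,4))
c,r=fit([o2],[485,133,1.73],36);print("car",c.round(2),np.degrees(c[2]).round(1),r.tolist(),"knob from car",wp(c,[(0,-62,0)]))
psi=np.degrees(p[2])-90
print(to(p[0],p[1],259.5,psi), load(), st['tcp_pos'])
E
```

```text
knob [546.62 144.08   1.49] 85.6 [[-0.6, -1.3], [1.6, -0.6], [0.6, 1.4], [-1.5, 0.6]]
car [486.26 134.86   1.73] 99.2 [[-0.1, -1.4], [-0.5, 0.3], [2.3, 0.3], [-0.8, 0.3], [0.1, 0.0]] knob from car [[547.46804569 144.76505031   0.        ]]
[ 5.00e+00 -1.00e-02  7.62e+00  1.37e+01] [554.76475542  94.78880453 335.661        9.28637255] [554.19595765  95.20209284 335.70475756]
```

To row units: 7.6 cm / 60 = 0.1267, 6.5 cm / 60 = 0.1083, 13.7 degrees / 90 = 0.1522.

>>> step_arm:
  targets:
    - [0.0417,0,0,0,0,0.0667,4]
    - [0.0833,0,0,0,0,0.1522,4]
    - [0.0833,0,0.0333,0,0,0.1522,4]
    - [0.0833,0,0.075,0,0,0.1522,4]
    - [0.0833,0,0.1083,0,0,0.1522,4]
    - [0.0833,0,0.1267,0,0,0.1522,4]
    - [0.0833,0,0.1267,0,0,0.1522,4]
    - [0.0833,0,0.1267,0,0,0.1522,4]

```text
time: 17.55
tcp_pos: [546.8, 144.2, 260.3]
orientation: [2.305, 2.134, 0.001]
wrist_force: [-0.5, -0.4, -0.2]
opening: 40.2
grasp_force: 0.0
```

>>> step_arm:
  targets:
    - [0,0,0,0,0,0,0.3]
    - [0,0,0,0,0,0,0.3]
    - [0,0,0,0,0,0,0.3]
    - [0,0,0,0,0,0,0.3]
    - [0,0,0,0,0,0,0.3]
    - [0,0,0,0,0,0,0.3]
    - [0,0,0,0,0,0,0.3]
    - [0,0,0,0,0,0,0.3]

```text
time: 18.55
tcp_pos: [546.8, 144.2, 259.7]
orientation: [2.305, 2.134, 0.001]
wrist_force: [1.3, -0.5, 2.2]
opening: 9.6
grasp_force: 30.0
```

```bash
python3 - <<'E'
from mv import *
print(done(5,0,7.6,13.7))
from station import arm
st=arm.get_state();print(st['tcp_pos'],st['wrist_force'],st['torque'],st['opening'],st['q'].round(3),st['orientation'])
E
```

```text
[546.69630047 144.13351078 259.661       -4.41362745]
[546.77942163 144.15978721 259.71864921] [ 1.28068469 -0.5306074   2.23298204] [-0.05372045 -0.16956579 -0.05870433] 9.642490114768785 [0.141 0.594 1.844 0.    0.703 0.218] [2.30528152e+00 2.13399646e+00 7.29008558e-04]
```

To row units: 38 degrees / 90 = 0.4222.

>>> step_arm:
  targets:
    - [0,0,0,0,0,0.0556,0.3]
    - [0,0,0,0,0,0.1111,0.3]
    - [0,0,0,0,0,0.1667,0.3]
    - [0,0,0,0,0,0.2222,0.3]
    - [0,0,0,0,0,0.2778,0.3]
    - [0,0,0,0,0,0.3333,0.3]
    - [0,0,0,0,0,0.3889,0.3]
    - [0,0,0,0,0,0.4222,0.3]

```text
time: 19.55
tcp_pos: [547.3, 143.8, 259.8]
orientation: [2.875, 1.264, 0.003]
wrist_force: [5.8, -3.7, -0.1]
opening: 9.4
grasp_force: 30.0
```

```bash
cat > st.py <<'E'
from mv import *
import sys
print(done(*map(float,sys.argv[1:])).round(2))
from station import arm
st=arm.get_state();print(st['tcp_pos'].round(2),st['wrist_force'].round(2),st['torque'].round(3),st['opening'].round(2),st['q'][5].round(3))
E
python3 st.py 0 0 0 38
```

```text
[546.7  144.13 259.66 -42.41]Traceback (most recent call last):
  File "st.py", line 5, in <module>
    st=arm.get_state();print(st['tcp_pos'].round(2),st['wrist_force'].round(2),st['torque'].round(3),st['opening'].round(2),st['q'][5].round(3))
                                                                                                     ^^^^^^^^^^^^^^^^^^^
AttributeError: 'float' object has no attribute 'round'
```

```bash
sed -i "s/st\['opening'\].round(2)/round(st['opening'],2)/" st.py; python3 - <<'E'
from station import arm
st=arm.get_state();print(st['tcp_pos'].round(2),st['wrist_force'].round(2),st['torque'].round(3),st['opening'],st['q'][5].round(3))
E
```

```text
[547.28 143.81 259.83] [ 5.77 -3.72 -0.14] [-0.738 -0.824  0.091] 9.449531901501652 0.883
```

To row units: 0.05 cm / 60 = 0.0008, 0.04 cm / 60 = 0.0007, 10 degrees / 90 = 0.1111.

>>> step_arm:
  targets:
    - [0,0.0003,0,0,0,0.0222,0.3]
    - [0,0.0007,0,0,0,0.0444,0.3]
    - [0,0.0008,0,0,0,0.0667,0.3]
    - [0,0.0008,0,0,0,0.0889,0.3]
    - [0,0.0008,0,0,0,0.1111,0.3]
    - [0,0.0008,0,0,0,0.1111,0.3]
    - [0,0.0008,0,0,0,0.1111,0.3]
    - [0,0.0008,0,0,0,0.1111,0.3]

```text
time: 20.55
tcp_pos: [547.5, 143.6, 259.8]
orientation: [2.974, 1.011, 0.003]
wrist_force: [5.3, -2.6, -0.1]
opening: 9.8
grasp_force: 30.0
```

```bash
python3 st.py 0 0.05 0 10
```

```text
[547.07 143.8  259.66 -52.41]
[547.54 143.55 259.85] [ 5.28 -2.62 -0.09] [-0.565 -0.751 -0.07 ] 9.75 1.055
```

To row units: 0.03 cm / 60 = 0.0005, 0.02 cm / 60 = 0.0003, 12 degrees / 90 = 0.1333.

>>> step_arm:
  targets:
    - [0.0003,0.0002,0,0,0,0.0167,0.3]
    - [0.0005,0.0003,0,0,0,0.0333,0.3]
    - [0.0005,0.0003,0,0,0,0.05,0.3]
    - [0.0005,0.0003,0,0,0,0.0667,0.3]
    - [0.0005,0.0003,0,0,0,0.0833,0.3]
    - [0.0005,0.0003,0,0,0,0.1,0.3]
    - [0.0005,0.0003,0,0,0,0.1167,0.3]
    - [0.0005,0.0003,0,0,0,0.1333,0.3]

```text
time: 21.55
tcp_pos: [547.8, 143.4, 259.8]
orientation: [3.063, 0.694, 0.002]
wrist_force: [3.8, -5.7, 0.8]
opening: 9.8
grasp_force: 30.0
```

```bash
python3 st.py 0.03 0.02 0 12
```

```text
[547.43 143.82 259.66 -64.41]
[547.82 143.43 259.82] [ 3.79 -5.67  0.75] [-0.976 -0.648  0.103] 9.75 1.265
```

To row units: 1.5 degrees / 90 = 0.0167.

>>> step_arm:
  targets:
    - [0,0,0,0,0,0.0167,0.3]
    - [0,0,0,0,0,0.0333,0.3]
    - [0,0,0,0,0,0.05,0.3]
    - [0,0,0,0,0,0.0667,0.3]
    - [0,0,0,0,0,0.0833,0.3]
    - [0,0,0,0,0,0.1,0.3]
    - [0,0,0,0,0,0.1167,0.3]
    - [0,0,0,0,0,0.1333,0.3]

```text
time: 22.55
tcp_pos: [548.0, 143.5, 259.9]
orientation: [3.119, 0.37, 0.003]
wrist_force: [5.9, -4.1, 1.1]
opening: 10.1
grasp_force: 30.0
```

```bash
python3 st.py 0 0 0 12
```

```text
[547.43 143.82 259.66 -76.41]
[547.97 143.46 259.87] [ 5.87 -4.11  1.07] [-0.896 -0.886  0.18 ] 10.12 1.475
```

To row units: 0.04 cm / 60 = 0.0007, 0.02 cm / 60 = 0.0003, 8 degrees / 90 = 0.0889.

>>> step_arm:
  targets:
    - [0.0003,0,0,0,0,0.0111,0.3]
    - [0.0007,0,0,0,0,0.0222,0.3]
    - [0.0007,0,0,0,0,0.0333,0.3]
    - [0.0007,0,0,0,0,0.0444,0.3]
    - [0.0007,0,0,0,0,0.0556,0.3]
    - [0.0007,0,0,0,0,0.0667,0.3]
    - [0.0007,0,0,0,0,0.0778,0.3]
    - [0.0007,0,0,0,0,0.0889,0.3]

```text
time: 23.55
tcp_pos: [548.2, 143.4, 259.8]
orientation: [3.137, 0.153, 0.002]
wrist_force: [4.0, -6.9, 1.2]
opening: 10.0
grasp_force: 30.0
```

```bash
python3 st.py 0.04 0 0 8; python3 - <<'E'
from station import arm
for i in range(6):
    arm.snapshot("side");st=arm.get_state();print(st['torque'].round(3),st['wrist_force'].round(1))
E
```

```text
[547.81 143.91 259.66 -84.41]
[548.21 143.4  259.81] [ 4.01 -6.86  1.17] [-1.274 -0.631  0.148] 10.0 1.614
[-1.201 -0.626  0.181] [ 4.4 -6.7  1.3]
[-1.231 -0.631  0.106] [ 3.4 -6.3  1. ]
[-1.258 -0.612  0.091] [ 4.3 -6.5  1.2]
[-1.201 -0.602  0.136] [ 4.  -4.8  1.6]
[-1.27  -0.665  0.081] [ 4. -7.  2.]
[-1.222 -0.627  0.086] [ 3.5 -6.   1. ]
```

To row units: 0.04 cm / 60 = 0.0007, 0.02 cm / 60 = 0.0003, 8 degrees / 90 = 0.0889.

>>> step_arm:
  targets:
    - [0.0003,0,0,0,0,0.0111,0.3]
    - [0.0007,0,0,0,0,0.0222,0.3]
    - [0.0007,0,0,0,0,0.0333,0.3]
    - [0.0007,0,0,0,0,0.0444,0.3]
    - [0.0007,0,0,0,0,0.0556,0.3]
    - [0.0007,0,0,0,0,0.0667,0.3]
    - [0.0007,0,0,0,0,0.0778,0.3]
    - [0.0007,0,0,0,0,0.0889,0.3]

```text
time: 24.85
tcp_pos: [548.4, 143.3, 259.8]
orientation: [3.14, -0.066, 0.001]
wrist_force: [2.8, -7.6, 2.6]
opening: 10.0
grasp_force: 30.0
```

```bash
cat > av.py <<'E'
from station import arm
import numpy as np
a=[]
for i in range(6):
    arm.snapshot("side");st=arm.get_state();a.append(np.r_[st['torque'],st['wrist_force']])
print("avg",np.mean(a,0).round(3))
E
python3 st.py 0.04 0 0 8; python3 av.py
```

```text
[548.21 143.95 259.66 -92.41]
[548.41 143.27 259.79] [ 2.78 -7.56  2.63] [-1.621 -0.361  0.225] 9.97 1.754
avg [-1.576 -0.373  0.153  2.209 -8.092  2.649]
```

To row units: 0.02 cm / 60 = 0.0003, 4 degrees / 90 = 0.0444.

>>> step_arm:
  targets:
    - [0,0.0003,0,0,0,0.0111,0.3]
    - [0,0.0003,0,0,0,0.0222,0.3]
    - [0,0.0003,0,0,0,0.0333,0.3]
    - [0,0.0003,0,0,0,0.0444,0.3]
    - [0,0.0003,0,0,0,0.0444,0.3]
    - [0,0.0003,0,0,0,0.0444,0.3]
    - [0,0.0003,0,0,0,0.0444,0.3]
    - [0,0.0003,0,0,0,0.0444,0.3]

```text
time: 26.15
tcp_pos: [548.5, 143.1, 259.8]
orientation: [3.136, -0.175, 0.001]
wrist_force: [3.3, -8.8, 1.5]
opening: 9.8
grasp_force: 30.0
```

```bash
python3 st.py 0 0.02 0 4; python3 av.py
```

```text
[548.2  143.75 259.66 -96.41]
[548.46 143.06 259.79] [ 3.26 -8.8   1.5 ] [-1.59  -0.406  0.132] 9.85 1.823
avg [-1.595 -0.418  0.192  3.364 -8.103  2.449]
```

Torque is rising steadily to 0.19 N m, which means about 24 N at the jaw. Release and look.

To row units: -12 cm / 60 = -0.2, -9 cm / 60 = -0.15.

>>> step_arm:
  targets:
    - [0,0,0,0,0,0,3.5]
    - [0,0,0,0,0,0,3.5]
    - [0,0,0,0,0,0,3.5]
    - [0,0,0,0,0,0,3.5]
    - [0,0,-0.0333,0,0,0,3.5]
    - [0,0,-0.0833,0,0,0,3.5]
    - [0,0,-0.15,0,0,0,3.5]
    - [0,0,-0.2,0,0,0,3.5]

```text
time: 27.45
tcp_pos: [548.0, 143.8, 381.2]
orientation: [-3.136, 0.176, -0.001]
wrist_force: [0.3, 0.3, -0.6]
opening: 35.1
grasp_force: 0.0
```

```bash
python3 - <<'E'
from mv import *
print(done(0,0,-12,0)); print(to(534,94,375,9.28))
E
```

```text
[548.20365404 143.75385212 379.661      -96.41362745]
[  -0.86    5.1     0.47 -105.69]
```

To row units: 5.1 cm / 60 = 0.085, 5 cm / 60 = 0.0833, -80 degrees / 90 = -0.8889.

>>> step_arm:
  targets:
    - [0,0,0,0,0,-0.1111,4]
    - [0,0.0167,0,0,0,-0.2222,4]
    - [-0.0033,0.0333,0,0,0,-0.3333,4]
    - [-0.0067,0.05,0,0,0,-0.4444,4]
    - [-0.01,0.0667,0,0,0,-0.5556,4]
    - [-0.0133,0.0833,0,0,0,-0.6667,4]
    - [-0.015,0.085,0,0,0,-0.7778,4]
    - [-0.015,0.085,0,0,0,-0.8889,4]

```text
time: 28.45
tcp_pos: [533.4, 94.0, 379.6]
orientation: [-2.51, -1.888, 0.0]
wrist_force: [-0.4, 0.1, 0.9]
opening: 40.0
grasp_force: 0.0
```

To row units: 3 cm / 60 = 0.05, 2.5 cm / 60 = 0.0417, -25.7 degrees / 90 = -0.2856.

>>> step_arm:
  targets:
    - [0,0,0.0083,0,0,-0.1,4]
    - [0,0,0.0167,0,0,-0.2,4]
    - [0,0,0.025,0,0,-0.2856,4]
    - [0,0,0.0333,0,0,-0.2856,4]
    - [0,0,0.0417,0,0,-0.2856,4]
    - [0,0,0.05,0,0,-0.2856,4]
    - [0,0,0.05,0,0,-0.2856,4]
    - [0,0,0.05,0,0,-0.2856,4]

```text
time: 29.45
tcp_pos: [533.6, 94.1, 349.7]
orientation: [2.035, 2.393, 0.0]
wrist_force: [-0.6, -0.3, 0.3]
opening: 40.1
grasp_force: 0.0
```

```bash
python3 - <<'E'
from mv import *
done(-.9,5.1,0,-80);print(done(0,0,3,-25.7))
from station import arm
import cv2,pickle
w=arm.snapshot("wrist");st=arm.get_state();print(st['tcp_pos'],st['time'])
pickle.dump((w,st),open("w7.pkl","wb"))
cv2.imwrite("pics/w7.png",cv2.resize(w["image"][100:250,140:340,::-1],None,fx=4,fy=4,interpolation=2))
E
```

```text
[533.56301181  94.07838941 349.661        9.28637255]
[533.58492449  94.06962455 349.79668117] 29.5
```

View pics/w7.png

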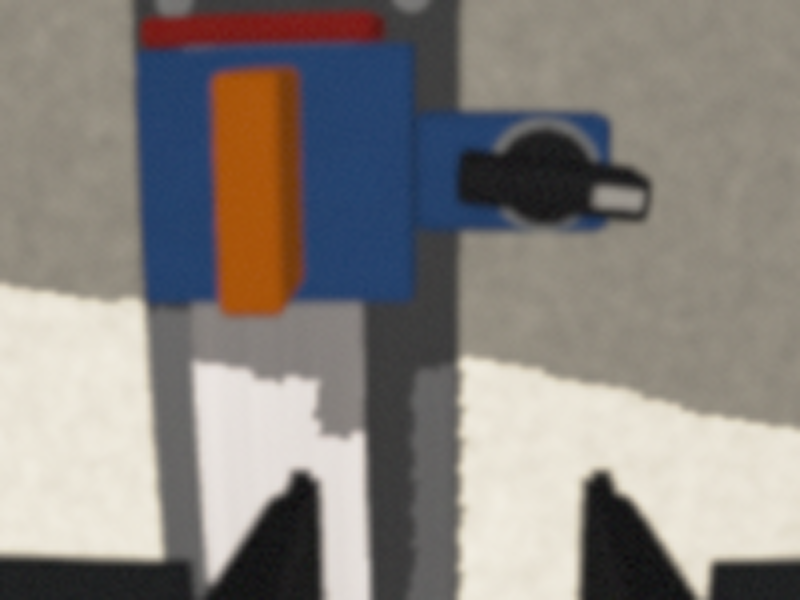

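The bar now lies across the carriage, (460,178) to (648,200), and the block meets the red plate near row 45. I'll check the numbers for gap, yaw and knob spring-back.

```bash
python3 - <<'E'
from h import *
w,st=pickle.load(open("w7.pkl","rb"))
def ray(px,z):
    K=w["mtx"];T=w["world_from_camera"];x=(np.array(px)-K[:2,2])/K[0,0];t=np.hypot(*x)
    d=T[:3,:3]@np.r_[x/t*np.sin(t),np.cos(t)];return T[:3,3]+d*(z-T[2,3])/d[2]
U=lambda a,b:uc([(a,b)],140,100,4)[0]
a=np.radians(99.27);R=np.array([493.35,73.8])
def rl(P): d=P[:2]-R;return np.array([d@[np.cos(a),np.sin(a)],d@[-np.sin(a),np.cos(a)]]).round(2)
print("camera in rail",rl(w["world_from_camera"][:3,3]))
for n,p,z in [("stopfrontL",(142,48),72),("stopfrontR",(383,40),72),("stopbackL",(142,20),72),("stopbackR",(380,12),72),("blkLeadL",(140,49),61),("blkLeadR",(413,44),61),("blkRearL",(150,303),61),("blkRearR",(413,300),61),("finRearL",(222,314),96),("finRearR",(282,314),96),("bar a",(460,177),90),("bar b",(648,200),90)]:
    print(n,rl(ray(U(*p),z)))
b=ray(U(648,200),90)-ray(U(460,177),90);print("bar dir",np.degrees(np.arctan2(b[1],b[0])))
E
```

```text
camera in rail [ 90.62 -42.62]
stopfrontL [90.25 24.58]
stopfrontR [ 90.55 -28.21]
stopbackL [96.42 24.44]
stopbackR [ 96.6 -27.6]
blkLeadL [90.03 27.94]
blkLeadR [ 89.6  -34.27]
blkRearL [30.61 28.06]
blkRearR [ 31.07 -34.02]
finRearL [36.07  3.76]
finRearR [36.03 -8.62]
bar a [ 62.92 -44.54]
bar b [ 58.59 -82.82]
bar dir 2.8102820856868678
```

```bash
python3 -c "
from station import arm
print(arm.finish_job())"
```

```text
the job is handed in; nothing more can be done
None
```

The job is handed in at about 30 s: the carriage is threaded on and, by the last camera check, up against the red stop to within measuring error. The knob is turned to about 1.68 rad; its roughly 0.16 rad spring-back on release points to a firm clamp of about 16 N. Nothing else was touched.

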